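# Stow two antennas in the tube caddy by feel

## Task

Put the two loose antennas away, foot down, in the three-tube caddy. The tubes are packed to different depths: stand the long antenna on the bottom of the deep tube and the short one on the bottom of the middle-depth tube, so that both heads come level, about 55 mm above the rims; feel how deep a tube is as you go and change tubes if it is the wrong one. Let go of both, and do not disturb the other things on the table.

Things in the scene. Friction and masses are not known exactly. Their poses are not given: they have to be found in the camera images.
- long: the long antenna: a straight round rod 14 mm in diameter and 150 mm long, black rubber with a brass connector (16 mm) at its foot. Origin: centre of the foot's end face. Axis z runs from foot to head. It starts in one of the two grooves of the rest, foot down on the ledge, leaning 30 degrees from upright; head free from 52 mm up.
- short: the short antenna: the same but 110 mm long. Origin: centre of the foot's end face. Axis z runs from foot to head. It starts in the other groove.
- rest: fixed wooden rest, footprint 110 x 140 mm, top about 75 mm high. Origin: centre of its width on the table; two sloped grooves 80 mm apart along its y; the antennas in them have their feet at x +20 mm, y +-40 mm, z 28 mm and lean with the head towards -x of the rest. Groove ribs rise 5 mm above the antennas' axis and end 50 mm up from the foot.
- caddy: fixed caddy: three upright square aluminium tubes in a row along its y, 65 mm apart, on a wooden base 70 x 210 mm. Each tube is 32 mm outside, 24 mm inside, rim 105 mm above the table. Origin: middle of the base on the table. Black packing blocks inside the tubes leave them 95 mm (deep), 55 mm (middle) and 25 mm (shallow) deep from the rim; which tube has which depth changes from start to start.
- mouth0 (a point): centre of the open mouth, at rim height, of the caddy's -y end tube; axes as the caddy's
- mouth1 (a point): centre of the open mouth, at rim height, of the caddy's middle tube; axes as the caddy's
- mouth2 (a point): centre of the open mouth, at rim height, of the caddy's +y end tube; axes as the caddy's
- mic: loose black speaker-microphone lying flat, 90 x 50 x 26 mm; a bystander. Origin: centre of its underside
- battery: loose grey battery pack, 60 x 36 x 35 mm; a bystander. Origin: centre of its underside
- handheld: loose black handheld radio standing up, 36 x 58 x 125 mm with a stub aerial to 155 mm; a bystander. Origin: centre of its underside
- tumbler: loose steel tumbler with a red lid, 80 mm wide, 172 mm high; a bystander. Origin: centre of its underside
- mug: loose white mug, 80 mm wide, 95 mm high, handle on its +y side (starts turned away from the middle); a bystander. Origin: centre of its underside
- tub: loose white lidded tub, 90 mm wide, 80 mm high; a bystander. Origin: centre of its underside
- driver: loose screwdriver lying flat; a bystander. Origin: on its underside near mid-length
Not all that is in view belongs to the job. Leave any orange look-alike of the caddy alone.

How it is judged:
By the outcome, as a careful person would: the job done as asked, in the order asked, and still so for the second after the job is handed in, with the robot touching nothing.
It also fails if it takes over 72 s, if anything falls off the work surface, if the arm or the gripper's body presses on something with over 40 N, if the wrist force passes 120 N, or if a joint passes its speed limit or range.

## Robot

A 6-joint arm with a two-finger parallel gripper is mounted at the origin on the work surface. World frame = base frame: x ahead of the robot, y to its left, z up, the work surface at z = 0. Lengths are in m, angles in rad, forces in N, time in s.
With the tool pointing down it reaches from about 0.425 to 0.95 m from the base axis. Payload 3.5 kg.
Tool frame: the origin (TCP) lies between the finger pads; the fingertips stand 19 mm ahead of it and the grasp point (between the pads) is the TCP; z points along the fingers, y is the line along which they close (so a half turn about z gives the same grasp; the last joint's range is limited). The gripper opens to 85 mm and grips with 20 to 120 N. Pads are 22 mm wide; open, the fingers measure 114 mm over their backs; the gripper's body (76 mm by 85 mm) begins 54 mm behind the grasp point. The pads swing forward as they close: fully open they stand 13 mm farther back than shut.
Start: joints at [1.149, 0.286, 1.577, -0, 1.279, -0.15], TCP at [0.181, 0.65, 0.25] pointing down, gripper open.
Joint ranges: [-2.77, 2.77], [-0.9, 2.22], [0.21, 2.48], [-1.53, 4.67], [0.24, 2.81], [-2.84, 2.84]. Speed limits (rad/s): [2.79, 2.79, 3.14, 3.14, 3.14, 3.14].

## Interface

Orientations are given as a unit quaternion [x, y, z, w].
In Python, from plant import monitor, eyes, ctrl gives the robot as it stands.
- The arm moves only by the shell command python3 -m handwheel 'ROWS' [FORCE]. ROWS is JSON, a list of rows, each a list of 7 numbers: the shift along the tool's x, y, z in units of 40 cm (1.0 is 40 cm), then the turn, a rotation vector about the tool's x, y, z in units of pi rad (1.0 is pi rad), then the opening, from -1 (shut) to 1 (fully open). A call has 1 to 12 rows; each row is the pose to reach, as a shift and turn from the pose commanded when the call began, along the tool's axes at that moment, turning the shorter way round; what a row does not reach only later rows make up. A row lasts 1/8 s, in which the tool goes at most 62.5 mm and 10.7 degrees, less where a joint would pass 70% of its speed; a pose out of reach is approached as far as the arm can. A call with a number of a shift or a turn outside -1 to 1 is refused whole. A call with a gripper value outside its range is refused whole. The fingers move at their own pace and stop on an object; FORCE is the grip in N (left out, the last holds). Time passes only in rows, so rows that repeat a pose let the fingers close. It gives the time, the measured TCP pose, the force, the opening and the grip force at its end, in the units of the state.
- monitor.get_state(): the state, without advancing time (a new reading comes with each control period).
- eyes.read_camera(name): name is "side" or "top" or "wrist"; returns the picture (420x560x3 uint8, red, green, blue); there is no depth.
- eyes.camera_params(name): a dict with "K" (3x3 intrinsics, pixels), "R" (3x3) and "t" (3): a world point X has camera coordinates R X + t. Camera axes: x right, y down, z forward; pixel columns grow to the right and rows downward; lengths in m; the calibration is good to about 2 mm. The wrist camera is an equidistant fisheye: a pixel r from the principal point sees the ray r / f radians off the axis. A picture is of the moment at which its call begins: read the wrist's pose just before it. camera_params takes no time and is no camera call; for the wrist camera it gives the pose at the moment of the call.
- ctrl.sign_off(): hands the job in; it is judged then, once.
The state is a dict: "time": time; "qpos": joint angles; "dq": joint speeds; "joint_efforts": joint torques, N m; "eef_pos": TCP position; "tcp_rot": TCP orientation; "contact_force": force on the tool from outside, world axes, zero at the start; "wrist_torque": the same for the moment, N m; "opening": opening from 0.0 (shut) to 1.0 (fully open); "finger_force": force on a finger pad.
Only numpy, scipy, OpenCV 4.12 (cv2) and the standard library are available. Lean on these libraries where they do the work, as an engineer would, in place of code of your own. Each camera call takes 0.05 s, during which the arm holds its last target. There are 200 camera calls.

## Working session

There is one attempt and no reset: what is moved stays moved. The work goes in short steps, Python scripts to look and compute and a shell command to move; the robot and the scene stay as the last step left them, time stands still between calls to the robot, and variables do not carry over. Pictures are saved under pics/ and viewed, at most 10 in all, crops included, and the job is handed in when it is done.

```bash
ls; mkdir -p pics
python3 - <<'E'
from plant import monitor, eyes, ctrl
import cv2,numpy as np
s=monitor.get_state();print(s)
for n in("side","top"):
    im=eyes.read_camera(n);cv2.imwrite(f"pics/{n}0.png",im[:,:,::-1]);np.save(f"pics/{n}0.npy",im)
    print(n,{k:np.round(v,4).tolist() for k,v in eyes.camera_params(n).items()})
E
```

```text
pics
{'time': 0.0, 'qpos': array([ 1.14900454e+00,  2.87198377e-01,  1.57820704e+00, -5.99987394e-06,
        1.27859703e+00, -1.50016229e-01]), 'dq': array([ 0.00123051,  0.0019591 , -0.00166627, -0.00103306, -0.00141736,
       -0.00240345]), 'joint_efforts': array([ 1.98763279e-03, -4.05980122e+01, -2.92624694e+01,  1.04796317e-05,
        5.71738303e-03, -5.75396584e-07]), 'eef_pos': array([0.18092333, 0.64965317, 0.24890905]), 'tcp_rot': array([ 1.35468999e-01,  9.90780853e-01, -1.15679837e-03, -3.37056277e-04]), 'contact_force': array([-0.00314006, -0.10797409, -0.29771016]), 'wrist_torque': array([-0.03624459,  0.00093841,  0.00088829]), 'finger_force': 0.0, 'opening': 0.9979205085894128}
side {'K': [[419.1288, 0.0, 278.552], [0.0, 419.1288, 207.5703], [0.0, 0.0, 1.0]], 'R': [[0.6772, -0.7357, 0.014], [-0.4048, -0.3883, -0.8279], [0.6145, 0.555, -0.5607]], 't': [-0.3053, 0.2674, 0.8448]}
top {'K': [[531.3147, 0.0, 280.6791], [0.0, 531.3147, 208.5947], [0.0, 0.0, 1.0]], 'R': [[-0.0093, -0.9999, -0.0132], [-0.9964, 0.0104, -0.0838], [0.0839, 0.0123, -0.9964]], 't': [0.0136, 0.4254, 1.4205]}
```

View pics/side0.png

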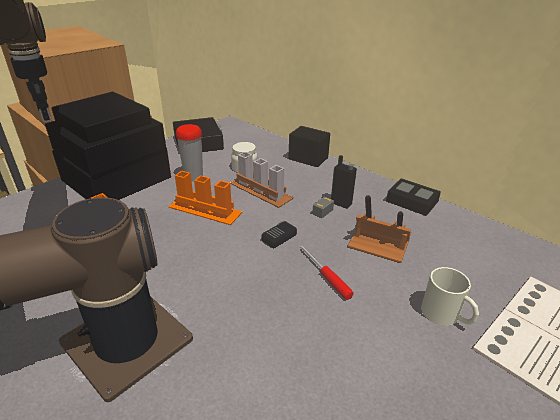

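View pics/top0.png

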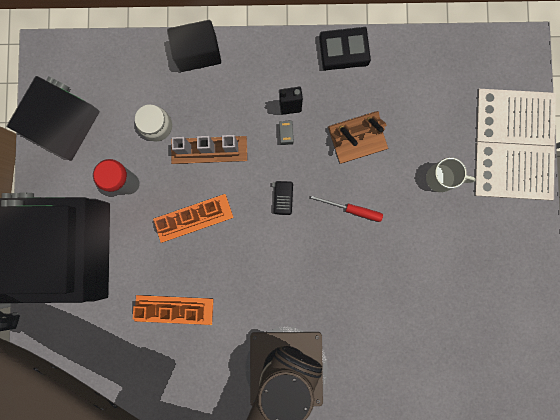

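The side view has the aluminium caddy at (262,178), an orange look-alike at (205,200), and the rest with its antennas at (380,235). The top view has the aluminium caddy at (208,148), orange look-alikes at (192,217) and (173,310), and the rest at (357,136). Only the grey one on wood fits the description of the caddy. I'll confirm that in an enlarged crop.

Run:
```python
import cv2,numpy as np
t=cv2.imread("pics/top0.png");s=cv2.imread("pics/side0.png")
def c(im,x,y,w=100,h=75): return cv2.resize(im[y:y+h,x:x+w],(400,300),interpolation=cv2.INTER_CUBIC)
cv2.imwrite("pics/crop0.png",np.vstack([np.hstack([c(t,160,110),c(t,310,95)]),np.hstack([c(s,215,140),c(s,330,190)])]))
```

```text
(no output)
```

View pics/crop0.png

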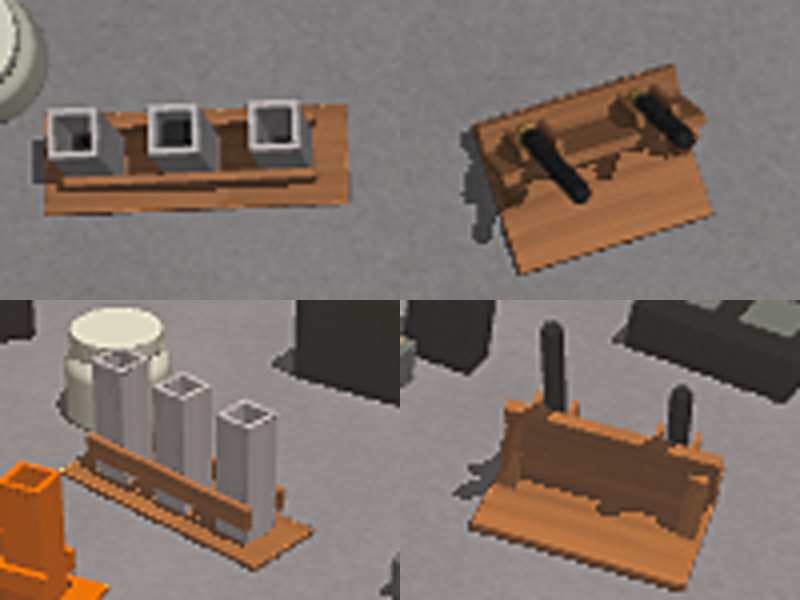

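The crop confirms it. The caddy is the aluminium one, with mouths at top (179,144), (204,142), (229,141). In the rest, the +y (left) antenna is long, with its head at top (356,144) and side (368,197). The right one is short, with its head at top (382,130) and side (400,213). Next I'll triangulate.

```bash
cat > h.py <<'E'
import numpy as np,cv2
from plant import monitor,eyes,ctrl
from scipy.spatial.transform import Rotation as Ro
def ray(n,u,v,P=None):
    P=P or eyes.camera_params(n);K,R,t=map(np.array,(P["K"],P["R"],P["t"]))
    a=np.array([(u-K[0,2])/K[0,0],(v-K[1,2])/K[1,1]])
    if n=="wrist":
        r=np.linalg.norm(a); d=np.r_[a/max(r,1e-9)*np.sin(r),np.cos(r)]
    else: d=np.r_[a,1]
    d=R.T@d; return -R.T@t,d/np.linalg.norm(d)
def plane(o,d,z): return o+d*(z-o[2])/d[2]
def tri(rays):
    A=sum(np.eye(3)-np.outer(d,d) for o,d in rays);b=sum((np.eye(3)-np.outer(d,d))@o for o,d in rays)
    X=np.linalg.solve(A,b);return X,max(np.linalg.norm(np.cross(X-o,d)) for o,d in rays)
E
python3 - <<'E'
from h import *
T=np.load("pics/top0.npy").astype(int);S=np.load("pics/side0.npy").astype(int)
def blobs(im,x,y,w,h,f,amin):
    c=im[y:y+h,x:x+w];m=f(c).astype(np.uint8)
    n,l,st,ce=cv2.connectedComponentsWithStats(m)
    for i in range(1,n):
        if st[i,4]>=amin:
            p=np.argwhere(l==i)[:,::-1]+[x,y];(mm,vv)=cv2.PCACompute(p.astype(np.float32),None)
            q=(p-mm)@vv[0];print(st[i,4],"c",mm[0].round(1),"dir",vv[0].round(3),"ends",(mm[0]+vv[0]*q.min()).round(1),(mm[0]+vv[0]*q.max()).round(1),"box",st[i,:4]+[x,y,0,0])
dark=lambda c:c.max(2)<45
print("top ant");blobs(T,330,100,60,65,dark,25)
print("side ant");blobs(S,355,190,60,32,dark,15)
gr=lambda c:(c.min(2)>150)&(c.max(2)-c.min(2)<25)
print("top rim");blobs(T,168,130,75,30,gr,10)
print("side rim");blobs(S,235,150,55,30,gr,8)
tops=[(178.7,143.7),(203.8,142.5),(228.8,141.2)];sides=[(245,155.5),(260.7,161.5),(276.7,168)]
for a,b in zip(tops,sides):
    print("mouth",tri([ray("top",*a),ray("side",*b)]),plane(*ray("top",*a),.105))
for nm,a,b in(("L",(355.7,143.7),(368,197)),("S",(381.7,130),(400,213))): print(nm,tri([ray("top",*a),ray("side",*b)]))
for a in((341.7,127.5),(370,119.5)):print("foot",plane(*ray("top",*a),.035))
E
```

```text
top ant
84 c [375.7 124.8] dir [0.722 0.692] ends [369.3 118.7] [382.1 130.9] box [369 119  14  13]
112 c [348.3 135.9] dir [0.659 0.752] ends [341.2 127.8] [355.7 144.4] box [340 127  17  19]
side ant
27 c [369.4 209.1] dir [-0.085  0.996] ends [370.4 198. ] [368.7 217.1] box [366 198   5  20]
38 c [400.6 205.5] dir [0.94 0.34] ends [386.8 200.5] [414.2 210.4] box [387 200  28  12]
top rim
52 c [227.7 140.1] dir [0.734 0.679] ends [222.1 134.9] [234. 146.] box [222 135  13  12]
47 c [177.3 142.2] dir [0.622 0.783] ends [172.7 136.4] [182.3 148.5] box [172 137  12  12]
48 c [202.2 141.1] dir [0.573 0.82 ] ends [198.1 135.2] [206.9 147.8] box [197 136  12  12]
side rim
8 c [239.9 153.9] dir [ 0.891 -0.454] ends [238.3 154.7] [241.9 152.8] box [238 153   5   3]
28 c [260.3 160.7] dir [ 0.999 -0.033] ends [254.  160.9] [267.  160.5] box [254 158  14   7]
33 c [276.7 167.6] dir [0.999 0.039] ends [270.  167.4] [284.  167.9] box [270 165  15   7]
mouth (array([0.58883772, 0.26995303, 0.10332822]), np.float64(0.00017854193000668792)) [0.5886182  0.26948889 0.105     ]
mouth (array([0.59102926, 0.20441971, 0.10568424]), np.float64(0.00027971011127838003)) [0.59097012 0.20471912 0.105     ]
mouth (array([0.59303737, 0.14008434, 0.10722959]), np.float64(9.53339095703585e-05)) [0.59358416 0.14026363 0.105     ]
L (array([ 0.57208978, -0.17844928,  0.15771445]), np.float64(0.0002273684916907892))
S (array([ 0.61306827, -0.2488179 ,  0.12416597]), np.float64(0.0007965930052234228))
foot [ 0.64249662 -0.15792657  0.035     ]
foot [ 0.66355567 -0.23484057  0.035     ]
```

```bash
cat >> h.py <<'E'
def frame(z,y):
    z=np.array(z,float);z/=np.linalg.norm(z);y=np.array(y,float);y-=z*(y@z);y/=np.linalg.norm(y)
    return Ro.from_matrix(np.c_[np.cross(y,z),y,z])
def cur(): s=monitor.get_state();return np.array(s["eef_pos"]),Ro.from_quat(s["tcp_rot"]),s
def rel(p,R,p0=None,R0=None):
    a,b,_=cur();p0=a if p0 is None else p0;R0=b if R0 is None else R0
    return np.r_[R0.inv().apply(np.array(p)-p0)/.4,(R0.inv()*R).as_rotvec()/np.pi].round(3)
A=np.array([-.4825,-.132,.866]);LF=np.array([.6425,-.158,.028]);SF=np.array([.6636,-.235,.028])
PICK=frame(-A,[-.264,.965,0]);PLACE=frame([0,0,-1],[-.034,1,0])
M=np.array([[.5888,.2697,.105],[.591,.2046,.105],[.5932,.140,.105]])
E
python3 - <<'E'
from h import *
p,R,s=cur();P=eyes.camera_params("wrist")
c=-P["R"].T@P["t"];print("cam in tool",R.inv().apply(c-p),"optical axis in tool",R.inv().apply(P["R"][2]),P["K"])
print(rel([.18,.65,.40],R));print(rel([.45,.33,.42],PLACE));print(rel([.51,.20,.38],PLACE))
for n,u,v,z in(("handheld",290,95,.14),("tumbler",110,172,.17),("tub",150,120,.08),("box",60,210,.15)):print(n,plane(*ray("top",u,v),z))
E
```

```text
cam in tool [ 0.07630628 -0.0014056  -0.12456141] optical axis in tool [-3.01755281e-01 -7.35288933e-06  9.53385415e-01] [[325.1922621    0.         277.00060743]
 [  0.         325.1922621  212.67904026]
 [  0.           0.           1.        ]]
[ 0.003 -0.001 -0.377  0.     0.     0.   ]
[-0.862 -0.59  -0.426 -0.001 -0.    -0.097]
[-1.094e+00 -8.630e-01 -3.260e-01 -1.000e-03 -0.000e+00 -9.700e-02]
handheld [ 0.7023711  -0.01824797  0.14      ]
tumbler [0.50678617 0.42397363 0.17      ]
tub [0.65814725 0.3509148  0.08      ]
box [0.41655088 0.55311507 0.15      ]
```

```bash
python3 -m handwheel '[[0,0,-0.15,0,0,0,0.2],[0,0,-0.3,0,0,0,0.2],[-0.43,-0.3,-0.42,0,0,-0.05,0.2],[-0.86,-0.59,-0.426,0,0,-0.097,0.2],[-0.86,-0.59,-0.426,0,0,-0.097,0.2],[-0.86,-0.59,-0.426,0,0,-0.097,0.2],[-0.86,-0.59,-0.426,0,0,-0.097,0.2],[-0.86,-0.59,-0.426,0,0,-0.097,0.2],[-0.86,-0.59,-0.426,0,0,-0.097,0.2],[-0.86,-0.59,-0.426,0,0,-0.097,0.2],[-0.86,-0.59,-0.426,0,0,-0.097,0.2]]' 60
python3 - <<'E'
from h import *
p,R,s=cur();print(p,rel([.667,.205,.33],PLACE))
E
```

```text
time: 1.48
eef_pos: [0.4489, 0.3307, 0.4201]
tcp_rot: [-0.016, 1.0, 0.0, -0.001]
contact_force: [-1.0, -0.1, 0.6]
opening: 0.595
finger_force: 0.0
[0.44890221 0.33066805 0.42014562] [-0.535 -0.332  0.225  0.    -0.    -0.   ]
```

```bash
python3 -m handwheel '[[-0.535,-0.332,0.225,0,0,0,0.2],[-0.535,-0.332,0.225,0,0,0,0.2],[-0.535,-0.332,0.225,0,0,0,0.2],[-0.535,-0.332,0.225,0,0,0,0.2],[-0.535,-0.332,0.225,0,0,0,0.2],[-0.535,-0.332,0.225,0,0,0,0.2],[-0.535,-0.332,0.225,0,0,0,0.2]]'
python3 - <<'E'
from h import *
p,R,s=cur();P=eyes.camera_params("wrist");im=eyes.read_camera("wrist");np.save("pics/w1.npy",im);np.savez("pics/w1p.npz",**P)
print(p,s["time"]);K=P["K"]
pts=[]
for m in M:
    c=P["R"]@m+P["t"];th=np.arctan2(np.hypot(c[0],c[1]),c[2]);u=c[:2]/np.hypot(*c[:2])*th*K[0,0]+K[:2,2];pts.append(u);print(u.round(1))
pts=np.array(pts);x0,y0=np.maximum(pts.mean(0)-[100,75],0).astype(int)
print(x0,y0);cv2.imwrite("pics/w1.png",cv2.resize(im[y0:y0+150,x0:x0+200,::-1],(800,600),interpolation=cv2.INTER_CUBIC))
E
```

```text
time: 2.35
eef_pos: [0.6665, 0.2068, 0.3322]
tcp_rot: [-0.018, 1.0, 0.0, 0.001]
contact_force: [-0.2, 0.3, 0.5]
opening: 0.6
finger_force: 0.0
[0.66645118 0.20676873 0.3322185 ] 2.35
[339.3 115.2]
[278.9 113.9]
[218.8 114.8]
178 39
```

View pics/w1.png

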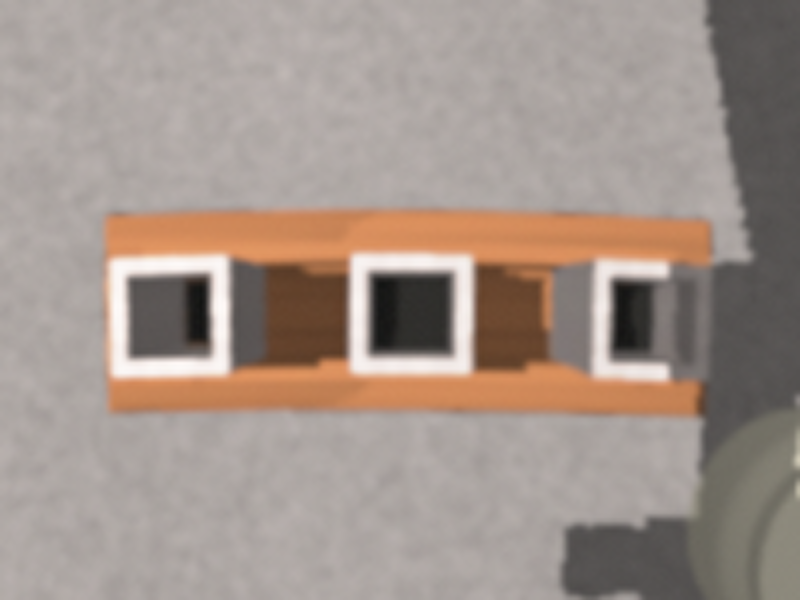

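Rims are at crop (170,317), (412,315) and (652,318). In the left (-y) tube the lit wall covers about 70% of the mouth before the black packing, so it is about 95 mm deep. In the right tube it covers about 48%, so about 55 mm. In the middle tube the packing is close under the rim, so that one is shallow. By this view, long goes in M[2] and short in M[0].

Run:
```python
from h import *
P=dict(np.load("pics/w1p.npz"));im=np.load("pics/w1.npy").astype(int)
T=[(178.7,143.7),(203.8,142.5),(228.8,141.2)];S=[(245,155.5),(260.7,161.5),(276.7,168)];W=[(341,118.5),(281,117.8),(220.5,118.3)]
for t,s,w in zip(T,S,W):
    r=[ray("top",*t),ray("side",*s),ray("wrist",*w,P)]
    print(plane(*r[2],.105).round(4),[x.round(4) for x in tri(r)])
# depth check from wall fraction, cam height
c=-P["R"].T@P["t"];print("cam",c)
for h in(.06,.085):
  g=LF+A*(.150-.027+h);print("long pre",rel(g,PICK))
p,R,_=cur();mid=[.55,-.0,.36];print("mid",rel(mid,PICK)); g=LF+A*(.15-.027);print("grasp tcp",g, "pick from pre",(.085)/.4)
```

```text
[0.5923 0.2718 0.105 ] [array([0.5908, 0.2716, 0.1016]), np.float64(0.0019)]
[0.5951 0.207  0.105 ] [array([0.5934, 0.2062, 0.1035]), np.float64(0.0023)]
[0.597 0.142 0.105] [array([0.5952, 0.1414, 0.1052]), np.float64(0.002)]
cam [0.58962786 0.20239651 0.45670029]
long pre [ 0.316 -0.962  0.364 -0.019 -0.165 -0.072]
long pre [ 0.346 -0.969  0.31  -0.019 -0.165 -0.072]
mid [ 0.309 -0.506 -0.069 -0.019 -0.165 -0.072]
grasp tcp [ 0.5831525 -0.174236   0.134518 ] pick from pre 0.2125
```

```bash
python3 -m handwheel '[[0.309,-0.506,-0.069,-0.019,-0.165,-0.072,0.2],[0.309,-0.506,-0.069,-0.019,-0.165,-0.072,0.2],[0.309,-0.506,-0.069,-0.019,-0.165,-0.072,0.2],[0.309,-0.506,-0.069,-0.019,-0.165,-0.072,0.2],[0.346,-0.969,0.31,-0.019,-0.165,-0.072,0.2],[0.346,-0.969,0.31,-0.019,-0.165,-0.072,0.2],[0.346,-0.969,0.31,-0.019,-0.165,-0.072,0.2],[0.346,-0.969,0.31,-0.019,-0.165,-0.072,0.2],[0.346,-0.969,0.31,-0.019,-0.165,-0.072,0.2],[0.346,-0.969,0.31,-0.019,-0.165,-0.072,0.2],[0.346,-0.969,0.31,-0.019,-0.165,-0.072,0.2]]'
python3 - <<'E'
from h import *
p,R,s=cur();P=eyes.camera_params("wrist");im=eyes.read_camera("wrist");np.save("pics/w2.npy",im);np.savez("pics/w2p.npz",**P)
print(p,s["time"],rel(LF+A*.123,PICK))
def pr(X):
    c=P["R"]@X+P["t"];r=np.hypot(*c[:2]);return c[:2]/r*np.arctan2(r,c[2])*P["K"][0,0]+P["K"][:2,2]
for n,F,l in(("L",LF,.15),("S",SF,.11)):print(n,pr(F+A*l).round(),pr(F).round())
cv2.imwrite("pics/w2.png",im[:,:,::-1])
E
```

```text
time: 3.78
eef_pos: [0.5428, -0.186, 0.209]
tcp_rot: [-0.129, 0.957, 0.033, 0.256]
contact_force: [-0.0, -0.0, 0.7]
opening: 0.6
finger_force: 0.0
[ 0.54276066 -0.18597104  0.20899618] 3.775 [ 0.001  0.002  0.213 -0.001 -0.     0.   ]
L [281. 241.] [280. 186.]
S [174. 219.] [205. 186.]
```

View pics/w2.png

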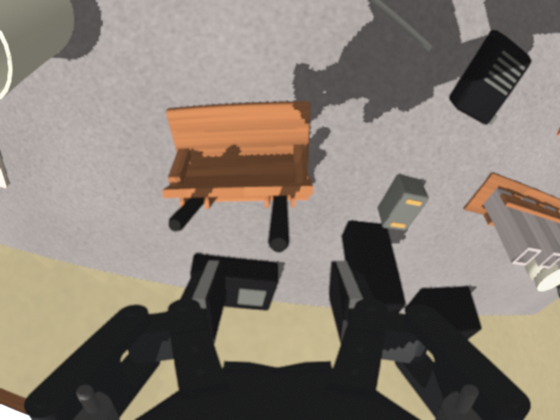

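The long head is at (279,243), where (281,241) was predicted, and it sits between the fingers. I'll descend along the axis and grip.

```bash
python3 -m handwheel '[[0,0.002,0.1,0,0,0,0.2],[0.001,0.002,0.16,0,0,0,0.2],[0.001,0.002,0.213,0,0,0,0.2],[0.001,0.002,0.213,0,0,0,0.2],[0.001,0.002,0.213,0,0,0,-1],[0.001,0.002,0.213,0,0,0,-1],[0.001,0.002,0.213,0,0,0,-1],[0.001,0.002,0.213,0,0,0,-1]]' 50
python3 - <<'E'
from h import *
p,R,s=cur();print(p,s["opening"],s["finger_force"],s["contact_force"],s["wrist_torque"])
print("lift",rel(p+A*.10+[0,0,.08],R)); U=M[2]+[.002,.0015,0]
print("over",rel([.595,.1415,.36],PLACE))
E
```

```text
time: 4.82
eef_pos: [0.5854, -0.1721, 0.138]
tcp_rot: [-0.124, 0.959, 0.032, 0.251]
contact_force: [-3.4, 0.8, 6.4]
opening: 0.154
finger_force: 48.7
[ 0.58544533 -0.17207628  0.13795003] 0.1539919230365889 48.66101682186127 [-3.3755957   0.81802523  6.41984164] [0.40008432 0.306867   0.25638882]
lift [-0.095 -0.002 -0.424  0.     0.     0.   ]
over [-0.467  0.751 -0.376  0.018  0.162  0.07 ]
```

```bash
python3 -m handwheel '[[0,0,-0.1,0,0,0,-1],[0,0,-0.25,0,0,0,-1],[-0.095,0,-0.424,0,0,0,-1],[-0.095,0,-0.424,0,0,0,-1],[-0.467,0.751,-0.376,0.018,0.162,0.07,-1],[-0.467,0.751,-0.376,0.018,0.162,0.07,-1],[-0.467,0.751,-0.376,0.018,0.162,0.07,-1],[-0.467,0.751,-0.376,0.018,0.162,0.07,-1],[-0.467,0.751,-0.376,0.018,0.162,0.07,-1],[-0.467,0.751,-0.376,0.018,0.162,0.07,-1],[-0.467,0.751,-0.376,0.018,0.162,0.07,-1],[-0.467,0.751,-0.376,0.018,0.162,0.07,-1]]'
python3 - <<'E'
from h import *
p,R,s=cur();print(p,s["time"],s["opening"],s["finger_force"],s["contact_force"],R.as_matrix()[:,2])
im=[eyes.read_camera(n) for n in("side","top")];np.save("pics/s3.npy",im[0]);np.save("pics/t3.npy",im[1])
S=cv2.resize(im[0][80:230,190:340],(600,600),interpolation=cv2.INTER_CUBIC)
cv2.imwrite("pics/a3.png",S[:,:,::-1])
E
```

```text
time: 6.32
eef_pos: [0.5949, 0.1413, 0.357]
tcp_rot: [-0.016, 1.0, -0.0, -0.001]
contact_force: [0.6, 0.6, -0.8]
opening: 0.148
finger_force: 49.3
[0.59494184 0.14134887 0.35696714] 6.325 0.14793313029115218 49.3092155456543 [ 0.55618826  0.56011011 -0.83971917] [-2.83146692e-03 -9.10933049e-04 -9.99995576e-01]
```

View pics/a3.png

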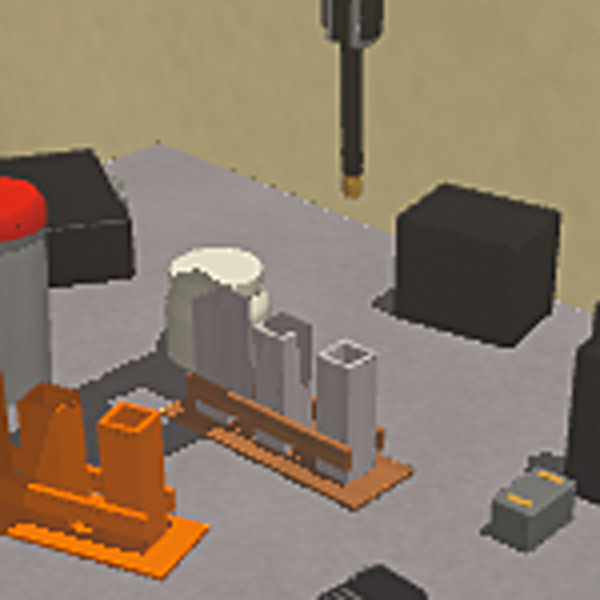

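Run:
```python
from h import *
P=eyes.camera_params("side")
def pr(X):
    c=P["R"]@np.array(X)+P["t"];return (P["K"]@(c/c[2]))[:2].round(1)
for z in(.105,.225,.23,.235,.24):print(z,pr([.5952,.1414,z]))
im=np.load("pics/s3.npy").astype(int);c=im[80:135,265:290];m=(c.max(2)-c.min(2)>60)|(c.max(2)<50)
for v in range(0,55,3):
    x=np.flatnonzero(m[v]);print(80+v,(x.min()+265,x.max()+265) if len(x) else None,end=' ')
p,R,s=cur();print(R.apply([0,0,1]),p,rel([.5952,.1414,p[2]-.12],PLACE))
```

```text
0.105 [276.9 168.3]
0.225 [277.4 130.2]
0.23 [277.4 128.5]
0.235 [277.4 126.8]
0.24 [277.5 125.1]
80 (np.int64(284), np.int64(284)) 83 (np.int64(284), np.int64(284)) 86 (np.int64(284), np.int64(284)) 89 (np.int64(273), np.int64(282)) 92 (np.int64(276), np.int64(276)) 95 (np.int64(276), np.int64(279)) 98 (np.int64(279), np.int64(279)) 101 (np.int64(276), np.int64(279)) 104 (np.int64(276), np.int64(279)) 107 (np.int64(276), np.int64(279)) 110 (np.int64(276), np.int64(279)) 113 (np.int64(279), np.int64(279)) 116 (np.int64(279), np.int64(279)) 119 (np.int64(276), np.int64(279)) 122 (np.int64(276), np.int64(279)) 125 (np.int64(276), np.int64(280)) 128 (np.int64(276), np.int64(279)) 131 None 134 None [-2.20396330e-03 -6.26850072e-04 -9.99997375e-01] [0.59500729 0.1404144  0.35746156] [-0.001  0.003  0.3   -0.    -0.001 -0.001]
```

```bash
python3 -m handwheel '[[-0.001,0.003,0.15,0,-0.001,-0.001,-1],[-0.001,0.003,0.27,0,-0.001,-0.001,-1],[-0.001,0.003,0.31,0,-0.001,-0.001,-1],[-0.001,0.003,0.34,0,-0.001,-0.001,-1],[-0.001,0.003,0.37,0,-0.001,-0.001,-1],[-0.001,0.003,0.395,0,-0.001,-0.001,-1],[-0.001,0.003,0.395,0,-0.001,-0.001,-1]]'
python3 - <<'E'
from h import *
p,R,s=cur();print(p,s["wrist_torque"],rel([.5952,.1414,.142],PLACE))
E
```

```text
time: 7.3
eef_pos: [0.5954, 0.1428, 0.2003]
tcp_rot: [-0.018, 1.0, -0.0, 0.001]
contact_force: [0.9, 0.3, -0.5]
opening: 0.15
finger_force: 49.3
[0.59535705 0.14284119 0.20028094] [0.00091749 0.05845038 0.0166639 ] [ 0.001 -0.004  0.146 -0.     0.001  0.001]
```

No contact with the foot 31 mm in, so this tube isn't the shallow one. I'll go deeper.

```bash
python3 -m handwheel '[[0,-0.002,0.04,0,0,0,-1],[0,-0.002,0.07,0,0,0,-1],[0,-0.002,0.1,0,0,0,-1],[0,-0.002,0.13,0,0,0,-1],[0,-0.002,0.145,0,0,0,-1],[0,-0.002,0.145,0,0,0,-1]]'; python3 -m handwheel '[[0,0,0.008,0,0,0,-1],[0,0,0.008,0,0,0,-1]]'
```

```text
time: 8.05
eef_pos: [0.5955, 0.142, 0.142]
tcp_rot: [-0.018, 1.0, -0.0, 0.001]
contact_force: [0.5, -0.1, -0.7]
opening: 0.148
finger_force: 49.3
time: 8.3
eef_pos: [0.5959, 0.142, 0.1397]
tcp_rot: [-0.018, 1.0, -0.0, 0.002]
contact_force: [0.5, -0.6, -0.6]
opening: 0.152
finger_force: 49.3
```

```bash
for i in 1 ; do python3 -m handwheel '[[0,0,0.006,0,0,0,-1],[0,0,0.006,0,0,0,-1]]'; done; python3 -m handwheel '[[0,0,0.006,0,0,0,-1],[0,0,0.006,0,0,0,-1]]'
```

```text
time: 8.55
eef_pos: [0.5957, 0.142, 0.137]
tcp_rot: [-0.018, 1.0, -0.0, 0.001]
contact_force: [0.5, -0.5, -1.0]
opening: 0.15
finger_force: 49.3
time: 8.8
eef_pos: [0.5965, 0.1421, 0.1365]
tcp_rot: [-0.018, 1.0, -0.0, 0.002]
contact_force: [-1.3, -0.2, 4.8]
opening: 0.147
finger_force: 50.1
```

The long antenna touched bottom at TCP z 0.1365 (0.137 predicted for the deep tube), with an upward reaction of 5 N. I'll release it and retreat.

```bash
python3 -m handwheel '[[0,0,0,0,0,0,-0.3],[0,0,0,0,0,0,0.1],[0,0,0,0,0,0,0.2],[0,0,-0.1,0,0,0,0.2],[0,0,-0.3,0,0,0,0.2],[0,0,-0.55,0,0,0,0.2],[0,0,-0.55,0,0,0,0.2],[0,0,-0.55,0,0,0,0.2]]'
python3 - <<'E'
from h import *
p,R,s=cur();print(p)
for d in(.085,):print(rel(SF+A*(.083+d),PICK))
print(rel([.55,-.05,.34],PICK))
E
```

```text
time: 9.8
eef_pos: [0.5972, 0.1422, 0.3622]
tcp_rot: [-0.018, 1.0, 0.0, 0.008]
contact_force: [0.9, -0.5, -0.4]
opening: 0.6
finger_force: 0.0
[0.59716886 0.14223229 0.36215454]
[ 0.08  -0.997  0.47  -0.02  -0.161 -0.072]
[ 0.136 -0.476  0.053 -0.02  -0.161 -0.072]
```

```bash
python3 -m handwheel '[[0.136,-0.476,0.053,-0.02,-0.161,-0.072,0.2],[0.136,-0.476,0.053,-0.02,-0.161,-0.072,0.2],[0.136,-0.476,0.053,-0.02,-0.161,-0.072,0.2],[0.136,-0.476,0.053,-0.02,-0.161,-0.072,0.2],[0.08,-0.997,0.47,-0.02,-0.161,-0.072,0.2],[0.08,-0.997,0.47,-0.02,-0.161,-0.072,0.2],[0.08,-0.997,0.47,-0.02,-0.161,-0.072,0.2],[0.08,-0.997,0.47,-0.02,-0.161,-0.072,0.2],[0.08,-0.997,0.47,-0.02,-0.161,-0.072,0.2],[0.08,-0.997,0.47,-0.02,-0.161,-0.072,0.2]]'
python3 - <<'E'
from h import *
p,R,s=cur();P=eyes.camera_params("wrist");im=eyes.read_camera("wrist")
print(p,s["time"],rel(SF+A*.083,PICK))
def pr(X):
    c=P["R"]@X+P["t"];r=np.hypot(*c[:2]);return c[:2]/r*np.arctan2(r,c[2])*P["K"][0,0]+P["K"][:2,2]
h=pr(SF+A*.11);print(h,pr(SF))
b=im.max(2)<55;x,y=h.astype(int);w=b[y-40:y+25,x-40:x+40].astype(np.uint8)
n,l,st,ce=cv2.connectedComponentsWithStats(w)
print([(st[i]+[x-40,y-40,0,0,0]).tolist() for i in range(1,n) if st[i,4]>60])
sd=eyes.read_camera("side")[140:215,220:320]
cv2.imwrite("pics/w4.png",np.hstack([im[120:420,140:440,::-1],cv2.resize(sd,(400,300),interpolation=cv2.INTER_CUBIC)[:,:,::-1]]))
E
```

```text
time: 11.05
eef_pos: [0.587, -0.2481, 0.1746]
tcp_rot: [-0.119, 0.964, 0.032, 0.237]
contact_force: [0.4, -0.4, 0.1]
opening: 0.601
finger_force: 0.0
[ 0.58699611 -0.24812342  0.17459206] 11.05 [ 0.01  -0.019  0.209 -0.002 -0.012 -0.006]
[267.21722987 237.61888537] [271.25519969 197.41955667]
[[257, 211, 21, 40, 635]]
```

View pics/w4.png

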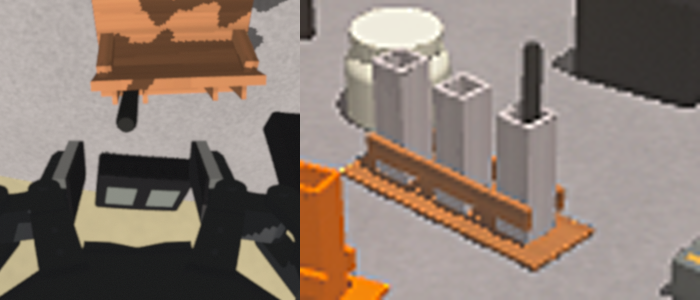

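The long antenna stands in the -y tube with its head above the rim. The short head is at wrist (266,244), about 6 px from the prediction while the arm was still settling. I'll correct sideways and settle, then check before descending.

```bash
python3 -m handwheel '[[0.01,-0.019,0.03,-0.002,-0.012,-0.006,0.2],[0.01,-0.019,0.03,-0.002,-0.012,-0.006,0.2],[0.01,-0.019,0.03,-0.002,-0.012,-0.006,0.2]]'
python3 - <<'E'
from h import *
p,R,s=cur();P=eyes.camera_params("wrist");im=eyes.read_camera("wrist")
print(p,rel(SF+A*.083,PICK))
def pr(X):
    c=P["R"]@X+P["t"];r=np.hypot(*c[:2]);return c[:2]/r*np.arctan2(r,c[2])*P["K"][0,0]+P["K"][:2,2]
h=pr(SF+A*.11);print(h,pr(SF+A*.06))
b=im.max(2)<55;x,y=h.astype(int);w=b[y-40:y+25,x-40:x+40].astype(np.uint8)
n,l,st,ce=cv2.connectedComponentsWithStats(w)
print([((st[i]+[x-40,y-40,0,0,0]).tolist(),ce[i]+[x-40,y-40]) for i in range(1,n) if st[i,4]>60])
o,d=ray("wrist",x,h[1],P);print("mm/px",np.linalg.norm(SF+A*.11-o)/325*1000)
for i in range(-30,20,4): 
    q=np.flatnonzero(b[y+i,x-25:x+25]);print(y+i,(q.min()+x-25,q.max()+x-25) if len(q) else 0,end=' ')
E
```

```text
time: 11.52
eef_pos: [0.6004, -0.2459, 0.1728]
tcp_rot: [-0.119, 0.962, 0.031, 0.244]
contact_force: [0.1, -0.5, -0.9]
opening: 0.598
finger_force: 0.0
[ 0.60038026 -0.24588112  0.17279215] [ 0.037 -0.014  0.187 -0.003 -0.008 -0.006]
[269.07684057 223.4619381 ] [271.40542361 201.71204302]
[([258, 197, 22, 41, 690], array([269.55507246, 217.37101449]))]
mm/px 0.5622984844420461
193 0 197 (np.int64(273), np.int64(279)) 201 (np.int64(265), np.int64(279)) 205 (np.int64(264), np.int64(279)) 209 (np.int64(263), np.int64(279)) 213 (np.int64(262), np.int64(278)) 217 (np.int64(261), np.int64(278)) 221 (np.int64(259), np.int64(278)) 225 (np.int64(259), np.int64(278)) 229 (np.int64(258), np.int64(277)) 233 (np.int64(260), np.int64(276)) 237 (np.int64(266), np.int64(269)) 241 0
```

```bash
python3 -m handwheel '[[0.037,-0.014,0.01,-0.003,-0.008,-0.006,0.2],[0.037,-0.014,0.01,-0.003,-0.008,-0.006,0.2],[0.037,-0.014,0.01,-0.003,-0.008,-0.006,0.2],[0.037,-0.014,0.01,-0.003,-0.008,-0.006,0.2]]'
python3 - <<'E'
from h import *
print(cur()[0],rel(SF+A*.083,PICK))
E
```

```text
time: 12.08
eef_pos: [0.5999, -0.2458, 0.171]
tcp_rot: [-0.118, 0.962, 0.031, 0.244]
contact_force: [-0.6, -0.5, 0.1]
opening: 0.594
finger_force: 0.0
[ 0.59986023 -0.24583481  0.17098715] [ 0.034 -0.015  0.184 -0.003 -0.009 -0.006]
```

Run:
```python
from h import *
p,R,s=cur();print(s["qpos"].round(3),s["dq"].round(3),s["joint_efforts"].round(1),p,R.as_matrix().round(3),s["contact_force"])
```

```text
[-0.685  0.157  1.938  0.554  0.815 -2.838] [-0.001 -0.001  0.     0.001  0.001  0.   ] [  0.  -33.1 -26.8   0.7  -0.3  -0. ] [ 0.59986023 -0.24583481  0.17098715] [[-0.853 -0.242  0.462]
 [-0.213  0.97   0.117]
 [-0.476  0.001 -0.879]] [-0.60403156 -0.46503491  0.06568277]
```

Joint 6 is at its limit. The rod is round, so I'll grasp with the tool turned 10° about the rod's axis.

Run:
```python
from h import *
R2=PICK*Ro.from_euler("z",12,degrees=True)
print(rel(SF+A*(.083+.06)+[-.001,0,0],R2))
```

```text
[ 0.04  -0.016  0.033 -0.004 -0.008  0.06 ]
```

```bash
python3 -m handwheel '[[0,0,0,0,0,0.06,0.2],[0.04,-0.016,0.033,-0.004,-0.008,0.06,0.2],[0.04,-0.016,0.033,-0.004,-0.008,0.06,0.2],[0.04,-0.016,0.033,-0.004,-0.008,0.06,0.2]]'
python3 - <<'E'
from h import *
R2=PICK*Ro.from_euler("z",12,degrees=True)
p,R,s=cur();print(p,rel(SF+A*.083,R2),s["qpos"].round(2))
P=eyes.camera_params("wrist");im=eyes.read_camera("wrist")
def pr(X):
    c=P["R"]@X+P["t"];r=np.hypot(*c[:2]);return c[:2]/r*np.arctan2(r,c[2])*P["K"][0,0]+P["K"][:2,2]
print(pr(SF+A*.11),pr(SF+A*.06));cv2.imwrite("pics/w5.png",im[150:400,130:430,::-1])
E
```

```text
time: 12.58
eef_pos: [0.5941, -0.2539, 0.1522]
tcp_rot: [-0.028, 0.966, 0.061, 0.251]
contact_force: [0.7, -0.4, -0.5]
opening: 0.6
finger_force: 0.0
[ 0.59410063 -0.25389908  0.15218198] [-0.001 -0.     0.151 -0.    -0.     0.   ] [-0.71  0.18  1.96  0.62  0.8  -2.74]
[279.53938808 259.89128217] [279.01039085 227.8911505 ]
```

View pics/w5.png

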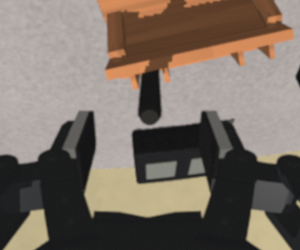

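The arm is aligned now. The short head is at wrist (279,266) and the fingers are centred on it. I'll descend 60 mm and grip.

```bash
python3 -m handwheel '[[0,0,0.08,0,0,0,0.2],[0,0,0.151,0,0,0,0.2],[0,0,0.151,0,0,0,0.2],[0,0,0.151,0,0,0,0.2],[0,0,0.151,0,0,0,-1],[0,0,0.151,0,0,0,-1],[0,0,0.151,0,0,0,-1],[0,0,0.151,0,0,0,-1]]' 50
python3 - <<'E'
from h import *
p,R,s=cur();print(p,s["contact_force"]);p2=p+A*.1+[0,0,.09]
print("lift",rel(p2,R));PL=PLACE*Ro.from_euler("z",0,degrees=True)
print("via",rel([.54,.14,.36],PL));print("over",rel([.591,.271,.33],PL))
E
```

```text
time: 13.62
eef_pos: [0.6233, -0.2463, 0.1006]
tcp_rot: [-0.028, 0.965, 0.061, 0.252]
contact_force: [-2.4, -0.7, 3.8]
opening: 0.153
finger_force: 49.0
[ 0.62333671 -0.24633197  0.100604  ] [-2.38561858 -0.72337594  3.77663362]
lift [-0.11   0.023 -0.445  0.     0.     0.   ]
via [-0.159  1.042 -0.535  0.036  0.163  0.008]
over [-0.242  1.348 -0.366  0.036  0.163  0.008]
```

```bash
python3 -m handwheel '[[0,0,-0.1,0,0,0,-1],[0,0,-0.25,0,0,0,-1],[-0.11,0.023,-0.445,0,0,0,-1],[-0.11,0.023,-0.445,0,0,0,-1],[-0.14,0.5,-0.5,0.036,0.163,0.008,-1],[-0.14,0.5,-0.5,0.036,0.163,0.008,-1],[-0.14,0.5,-0.5,0.036,0.163,0.008,-1],[-0.159,1,-0.535,0.036,0.163,0.008,-1],[-0.159,1,-0.535,0.036,0.163,0.008,-1],[-0.159,1,-0.535,0.036,0.163,0.008,-1],[-0.159,1,-0.535,0.036,0.163,0.008,-1],[-0.159,1,-0.535,0.036,0.163,0.008,-1]]'
python3 - <<'E'
from h import *
p,R,s=cur();print(p,s["qpos"].round(2),rel([.592,.2715,.33],PLACE))
E
```

```text
time: 15.12
eef_pos: [0.5411, 0.1244, 0.3571]
tcp_rot: [-0.018, 1.0, 0.001, -0.001]
contact_force: [0.5, -0.0, -0.3]
opening: 0.151
finger_force: 49.3
[0.54105701 0.12437713 0.3570524 ] [ 0.04 -0.04  1.74  0.    1.44 -1.56] [-0.141  0.363  0.068  0.    -0.001  0.001]
```

```bash
python3 -m handwheel '[[-0.141,0.363,0.068,0,-0.001,0.001,-1],[-0.141,0.363,0.068,0,-0.001,0.001,-1],[-0.141,0.363,0.068,0,-0.001,0.001,-1],[-0.141,0.363,0.068,0,-0.001,0.001,-1],[-0.141,0.363,0.068,0,-0.001,0.001,-1],[-0.141,0.363,0.068,0,-0.001,0.001,-1]]'
python3 - <<'E'
from h import *
p,R,s=cur();print(p,rel([.5917,.2717,.20],PLACE))
im=eyes.read_camera("side")
S=cv2.resize(im[80:230,190:340],(600,600),interpolation=cv2.INTER_CUBIC)
cv2.imwrite("pics/a6.png",S[:,:,::-1])
E
```

```text
time: 15.88
eef_pos: [0.593, 0.269, 0.3306]
tcp_rot: [-0.014, 1.0, 0.001, 0.001]
contact_force: [0.1, 0.7, 0.2]
opening: 0.148
finger_force: 49.3
[0.59298678 0.26901913 0.33063147] [ 0.004  0.006  0.327  0.     0.    -0.002]
```

View pics/a6.png

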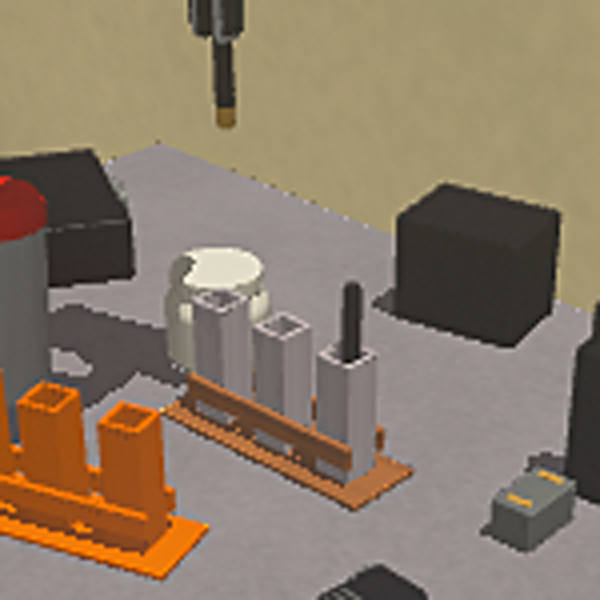

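The short antenna's foot is at crop (226,127), above the +y mouth at (220,298). The offset matches the 2.7 mm correction still to make. The long one stands in its tube with its head at (352,287). Descending.

```bash
python3 -m handwheel '[[0.004,0.006,0.15,0,0,-0.002,-1],[0.004,0.006,0.28,0,0,-0.002,-1],[0.004,0.006,0.327,0,0,-0.002,-1],[0.004,0.006,0.327,0,0,-0.002,-1]]';python3 - <<'E'
from h import *
print(rel([.5917,.2717,.155],PLACE))
E
```

```text
time: 16.42
eef_pos: [0.5909, 0.2729, 0.1989]
tcp_rot: [-0.018, 1.0, 0.001, -0.0]
contact_force: [0.5, 0.3, -0.2]
opening: 0.15
finger_force: 49.3
[-0.002 -0.003  0.11   0.    -0.     0.001]
```

```bash
python3 -m handwheel '[[-0.001,-0.002,0.03,0,0,0,-1],[-0.001,-0.002,0.06,0,0,0,-1],[-0.001,-0.002,0.085,0,0,0,-1],[-0.001,-0.002,0.11,0,0,0,-1],[-0.001,-0.002,0.11,0,0,0,-1]]';python3 -m handwheel '[[0,0,0.02,0,0,0,-1],[0,0,0.04,0,0,0,-1],[0,0,0.04,0,0,0,-1]]'
```

```text
time: 17.05
eef_pos: [0.6043, 0.2754, 0.1767]
tcp_rot: [-0.019, 1.0, 0.005, 0.02]
contact_force: [1.1, -1.3, 37.5]
opening: 0.149
finger_force: 53.3
time: 17.42
eef_pos: [0.6076, 0.2759, 0.1646]
tcp_rot: [-0.019, 1.0, 0.006, 0.024]
contact_force: [1.7, -1.8, 45.0]
opening: 0.148
finger_force: 54.4
```

There was a 45 N contact at TCP z ≈ 0.19, which is rim height (0.105 + 0.084). The foot has caught the rim, so this isn't the bottom. I'll back off and look.

```bash
python3 -m handwheel '[[0,0,-0.08,0,0,0,-1],[0,0,-0.16,0,0,0,-1],[0,0,-0.25,0,0,0,-1],[0,0,-0.25,0,0,0,-1],[0,0,-0.25,0,0,0,-1]]';python3 - <<'E'
from h import *
p,R,s=cur();print(p,rel([.5917,.2717,p[2]],PLACE),s["contact_force"],s["opening"])
P=eyes.camera_params("wrist");w=eyes.read_camera("wrist");np.savez("pics/w7p.npz",**P);np.save("pics/w7.npy",w)
im=eyes.read_camera("side");np.save("pics/s7.npy",im);t=eyes.read_camera("top");np.save("pics/t7.npy",t)
S=cv2.resize(im[90:190,210:310],(400,400),interpolation=cv2.INTER_CUBIC)
W=w[100:400,130:430];W=cv2.resize(W,(400,400))
cv2.imwrite("pics/a7.png",np.hstack([S,W])[:,:,::-1])
E
```

```text
time: 18.05
eef_pos: [0.5915, 0.2726, 0.2396]
tcp_rot: [-0.018, 1.0, 0.001, 0.001]
contact_force: [0.2, -0.2, -1.0]
opening: 0.148
finger_force: 49.6
[0.59154971 0.27259105 0.23960985] [-0.    -0.002 -0.     0.001  0.001  0.001] [ 0.21180306 -0.20859802 -1.00382809] 0.1475865635115108
```

View pics/a7.png

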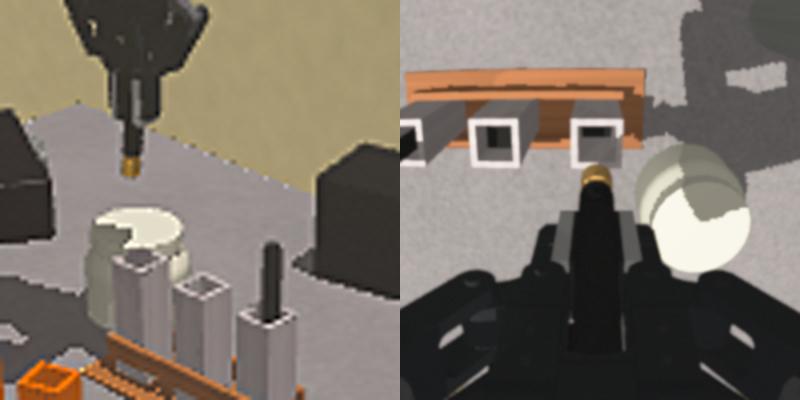

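Run:
```python
from h import *
P=dict(np.load("pics/w7p.npz"));w=np.load("pics/w7.npy");s=np.load("pics/s7.npy");t=np.load("pics/t7.npy")
def brass(im,x,y,ww,h):
    c=cv2.cvtColor(np.ascontiguousarray(im[y:y+h,x:x+ww]),cv2.COLOR_RGB2HSV);m=((c[...,0]>10)&(c[...,0]<28)&(c[...,1]>110)&(c[...,2]>60)).astype(np.uint8)
    n,l,st,ce=cv2.connectedComponentsWithStats(m);i=1+np.argmax(st[1:,4]);return st[i]+[x,y,0,0,0],ce[i]+[x,y]
print(brass(w,260,215,40,30));print(brass(s,232,120,22,18))
b=brass(w,260,215,40,30)[1];c=brass(s,232,120,22,18)[1]
X,e=tri([ray("wrist",*b,P),ray("side",*c)]);print("brass centre",X,e)
def pr(X):
    c=P["R"]@np.array(X)+P["t"];r=np.hypot(*c[:2]);return c[:2]/r*np.arctan2(r,c[2])*P["K"][0,0]+P["K"][:2,2]
p=cur()[0];print("mouth by wrist",plane(*ray("wrist",277.75,207,P),.105),"tcp",p)
for z in(.155,.165,.175,.185):print(z,pr([p[0],p[1],z]))
g=(w.min(2)>185).astype(np.uint8)
n,l,st,ce=cv2.connectedComponentsWithStats(g[180:235,170:310]);print([(st[i]+[170,180,0,0,0]).tolist() for i in range(1,n) if st[i,4]>40])
g=(t.min(2)>150)[125:160,160:250].astype(np.uint8);n,l,st,ce=cv2.connectedComponentsWithStats(g);print([(st[i]+[160,125,0,0,0]).tolist() for i in range(1,n) if st[i,4]>20])
```

```text
(array([267, 224,  21,  17, 242]), array([276.97933884, 231.45867769]))
(array([241, 129,   4,   5,  20]), array([242.5, 131. ]))
brass centre [0.58264392 0.27076482 0.18660236] 1.0882337792544582e-05
mouth by wrist [0.59211259 0.27190556 0.105     ] tcp [0.59076319 0.27234233 0.23747253]
0.155 [278.75308236 226.09444867]
0.165 [278.85773173 231.31876558]
0.175 [278.97167791 237.0217628 ]
0.185 [279.09613514 243.26834338]
[[182, 189, 38, 38, 612], [257, 189, 40, 38, 401]]
[[197, 136, 13, 12, 66], [222, 135, 13, 12, 45]]
```

The rim knock pushed the short antenna about 25 mm up into the gripper and tilted it. The foot triangulates to about x 0.583 against TCP x 0.591, so it leans roughly 8°. I'll turn the tool about its y to stand the rod upright, then measure the foot again. My picture allowance is used up, so from here I go by numbers.

```bash
cat >> h.py <<'E'
def brass(im,x,y,w,h):
    c=cv2.cvtColor(np.ascontiguousarray(im[y:y+h,x:x+w]),cv2.COLOR_RGB2HSV);m=((c[...,0]>10)&(c[...,0]<28)&(c[...,1]>110)&(c[...,2]>60)).astype(np.uint8)
    n,l,st,ce=cv2.connectedComponentsWithStats(m);i=1+np.argmax(st[1:,4]);return st[i]+[x,y,0,0,0],ce[i]+[x,y]
def pw(P,X):
    c=P["R"]@np.array(X)+P["t"];r=np.hypot(*c[:2]);return c[:2]/r*np.arctan2(r,c[2])*P["K"][0,0]+P["K"][:2,2]
def ps(n,X):
    P=eyes.camera_params(n);c=P["R"]@np.array(X)+P["t"];return (P["K"]@(c/c[2]))[:2]
def foot():
    p,R,s=cur();P=eyes.camera_params("wrist");w=eyes.read_camera("wrist");sd=eyes.read_camera("side");g=p-[0,0,.05]
    a=pw(P,g).astype(int);b=ps("side",g).astype(int)
    B=brass(w,a[0]-20,a[1]-22,40,40);C=brass(sd,b[0]-10,b[1]-12,20,24)
    X,e=tri([ray("wrist",*B[1],P),ray("side",*C[1])]);print("tcp",p.round(4),"z",R.apply([0,0,1]).round(3),"t",s["time"]);print(B,C);print("foot",X.round(4),e.round(4),"rel",(X-p).round(4))
E
python3 -m handwheel '[[0,0,0,0,-0.02,0,-1],[0,0,0,0,-0.04,0,-1],[0,0,0,0,-0.04,0,-1],[0,0,0,0,-0.04,0,-1]]'
python3 - <<'E'
from h import *
foot()
# same colour method on the earlier picture a6 (4x, offset 190,80), TCP (.593,.269,.3306), and on a3 for the long
for f,x,y in(("a6",205,95),("a3",330,165)):
    im=cv2.imread(f"pics/{f}.png")[:,:,::-1];B=brass(im,x,y,45,45);print(f,B,(B[1]+.5)/4+[189.5,79.5])
print(ps("side",[.593,.269,.2525]),ps("side",[.595,.141,.236]))
E
```

```text
time: 18.7
eef_pos: [0.5914, 0.2725, 0.2388]
tcp_rot: [-0.018, 0.998, 0.002, 0.062]
contact_force: [0.7, 0.6, -1.0]
opening: 0.15
finger_force: 49.6
tcp [0.5914 0.2725 0.2388] z [ 0.125  0.006 -0.992] t 18.7
(array([267, 224,  21,  17, 234]), array([277.0042735 , 231.32905983])) (array([242, 128,   5,   5,  20]), array([244.15, 130.3 ]))
foot [0.5887 0.2707 0.1867] 0.0005 rel [-0.0027 -0.0018 -0.0521]
a6 (array([216, 107,  20,  22, 385]), array([225.36103896, 117.36103896])) [245.96525974 108.96525974]
a3 (array([342, 175,  22,  23, 411]), array([352.19221411, 185.43065693])) [277.67305353 125.98266423]
[244.74054687 109.01713132] [277.51046488 126.52813868]
```

```bash
python3 -m handwheel '[[0,0,0,0,-0.012,0,-1],[0,0,0,0,-0.012,0,-1],[0,0,0,0,-0.012,0,-1]]'
python3 - <<'E'
from h import *
foot()
P=dict(np.load("pics/w7p.npz"))
for u in(276,277):print("mouth w+s",tri([ray("wrist",u,207.5,P),ray("side",245,155.5)]),plane(*ray("wrist",u,207.5,P),.105))
P=eyes.camera_params("wrist");w=eyes.read_camera("wrist")
a=pw(P,[.5915,.2715,.105]);x,y=a.astype(int)-30;g=(w[y:y+60,x:x+60].min(2)>170).astype(np.uint8)
print(a,np.argwhere(g.sum(0)>6).ravel()+x,np.argwhere(g.sum(1)>6).ravel()+y)
E
```

```text
time: 19.18
eef_pos: [0.5917, 0.2726, 0.2395]
tcp_rot: [-0.018, 0.996, 0.002, 0.082]
contact_force: [-0.2, -1.1, 0.3]
opening: 0.145
finger_force: 49.5
tcp [0.5917 0.2726 0.2395] z [ 0.163  0.008 -0.987] t 19.175
(array([267, 224,  21,  17, 233]), array([277.0472103 , 231.32188841])) (array([243, 128,   4,   5,  20]), array([244.5, 130. ]))
foot [0.5909 0.271  0.187 ] 0.0002 rel [-0.0008 -0.0015 -0.0525]
mouth w+s (array([0.59206832, 0.27141143, 0.10213538]), np.float64(0.0016206126407132015)) [0.59259997 0.2704672  0.105     ]
mouth w+s (array([0.59239027, 0.27211661, 0.10168317]), np.float64(0.001369734840497574)) [0.59256941 0.27129854 0.105     ]
[277.32187153 180.74337083] [257 258 259 260 261 262 263 264 265 266 267 268 269 270 271 272 273 274
 275 276 277 278 279 280 281] [164 165 166 167 168 196 197 198 199 200 201]
```

Run:
```python
from h import *
p,R,s=cur()
for z in(.19,.165,.155):print(rel([.5929,.2722,z],R))
```

```text
[ 0.017 -0.001  0.123  0.     0.     0.   ]
[ 0.028 -0.001  0.184  0.     0.     0.   ]
[ 0.032 -0.001  0.209  0.     0.     0.   ]
```

```bash
python3 -m handwheel '[[0.009,-0.001,0.06,0,0,0,-1],[0.017,-0.001,0.123,0,0,0,-1],[0.023,-0.001,0.155,0,0,0,-1],[0.023,-0.001,0.155,0,0,0,-1]]'; python3 -m handwheel '[[0.003,0,0.015,0,0,0,-1],[0.005,0,0.029,0,0,0,-1],[0.005,0,0.029,0,0,0,-1]]';  python3 -m handwheel '[[0.002,0,0.013,0,0,0,-1],[0.004,0,0.025,0,0,0,-1],[0.004,0,0.025,0,0,0,-1]]'
```

```text
time: 19.82
eef_pos: [0.592, 0.2721, 0.1756]
tcp_rot: [-0.018, 0.997, 0.002, 0.081]
contact_force: [0.7, 0.0, -0.4]
opening: 0.15
finger_force: 49.6
time: 20.2
eef_pos: [0.5924, 0.2723, 0.1648]
tcp_rot: [-0.018, 0.996, 0.002, 0.082]
contact_force: [0.8, 0.8, -0.6]
opening: 0.149
finger_force: 49.5
time: 20.58
eef_pos: [0.5922, 0.2723, 0.1541]
tcp_rot: [-0.018, 0.997, 0.002, 0.081]
contact_force: [-0.5, 0.2, -0.4]
opening: 0.147
finger_force: 49.5
```

The foot is about 10 mm inside the mouth with no contact. Going on past the shallow level (which would touch at TCP z ≈ 0.138).

```bash
python3 -m handwheel '[[0.003,0,0.015,0,0,0,-1],[0.006,0,0.03,0,0,0,-1],[0.007,0,0.04,0,0,0,-1],[0.007,0,0.04,0,0,0,-1]]'; python3 -m handwheel '[[0.002,0,0.01,0,0,0,-1],[0.003,0,0.018,0,0,0,-1],[0.003,0,0.018,0,0,0,-1]]'
python3 - <<'E'
from h import *
p,R,s=cur();sd=eyes.read_camera("side");np.save("pics/s8.npy",sd);u=ps("side",p).astype(int);print(u)
E
```

```text
time: 21.08
eef_pos: [0.5921, 0.2723, 0.1379]
tcp_rot: [-0.018, 0.997, 0.002, 0.082]
contact_force: [-0.7, 0.0, -0.6]
opening: 0.147
finger_force: 49.5
time: 21.45
eef_pos: [0.5922, 0.2724, 0.1309]
tcp_rot: [-0.018, 0.996, 0.002, 0.082]
contact_force: [0.5, -0.4, -0.4]
opening: 0.148
finger_force: 49.5
[245 146]
```

The foot is 33 mm deep with no contact, so this tube isn't shallow. The deep one is taken, so this is the middle-depth tube. The fingertips are close to the rim, so I'll ease the grip open and let the rod slide the last ~20 mm down the tube.

```bash
python3 -m handwheel '[[0,0,0,0,0,0,-0.68],[0,0,0,0,0,0,-0.6],[0,0,0,0,0,0,-0.5],[0,0,0,0,0,0,-0.3],[0,0,0,0,0,0,0.1],[0,0,0,0,0,0,0.2],[0,0,0,0,0,0,0.2]]' 20; python3 -m handwheel '[[-0.005,0,-0.03,0,0,0,0.2],[-0.016,0,-0.1,0,0,0,0.2],[-0.041,0,-0.25,0,0,0,0.2],[-0.083,0,-0.5,0,0,0,0.2],[-0.083,0,-0.5,0,0,0,0.2],[-0.083,0,-0.5,0,0,0,0.2]]'
python3 - <<'E'
from h import *
p,R,s=cur();print(p,s["contact_force"])
sd=eyes.read_camera("side");t=eyes.read_camera("top");np.save("pics/s9.npy",sd);np.save("pics/t9.npy",t)
for n,x,y in(("long",.5957,.142),("short",.5915,.272)):
    for z in(.105,.16):print(n,z,ps("side",[x,y,z]).round(1),ps("top",[x,y,z]).round(1))
    a=ps("side",[x,y,.16]).astype(int)
    print(sd[a[1]-8:a[1]+22,a[0]-5:a[0]+6].max(2))
E
```

```text
time: 22.38
eef_pos: [0.5924, 0.2725, 0.1314]
tcp_rot: [-0.018, 0.996, 0.002, 0.082]
contact_force: [0.4, -0.7, 0.1]
opening: 0.601
finger_force: 0.0
time: 23.12
eef_pos: [0.5941, 0.2726, 0.3413]
tcp_rot: [-0.018, 0.996, 0.004, 0.088]
contact_force: [-0.0, 0.3, 0.1]
opening: 0.599
finger_force: 0.0
[0.59410968 0.27260887 0.34130768] [-0.04191418  0.25905901  0.06241627]
long 0.105 [276.9 168.1] [228.1 140.4]
long 0.16 [277.1 151.2] [225.6 135.7]
[[153 153 153 154 150 152 151 148 149 149 149]
 [150 151 151 151 149 148 149 149 149 149 149]
 [151 151 152 152 152 149 149 151 155 155 152]
 [148 151 152 147 144 149 148 149 152 150 149]
 [151 152 151 151 149 151 150 150 147 149 149]
 [152 149 149 149 152 152 150 150 147 146 149]
 [149 151 152 151 156 159 156 152 149 147 150]
 [151 155 154 157 134 108 104 128 156 154 150]
 [153 149 152 161  80  55  57  50 158 152 150]
 [148 149 154 131  47  48  55  44  96 152 147]
 [148 149 158 131  48  51  54  48  91 157 152]
 [151 153 156 128  47  49  53  48  91 158 157]
 [151 152 156 129  49  52  54  48  91 158 161]
 [154 153 159 133  49  52  53  48  92 1
[... 1550 characters left out ...]
 225 227 243 140  47  51  52  28 255 233]
 [225 225 228 243 139  46  51  50  29 197 234]
 [225 225 228 241 137  44  50  51  32 194 235]
 [225 226 227 239 200  52  49  52  32 194 236]
 [226 226 227 237 201  52  49  51  32 195 238]
 [230 229 230 239 202  53  49  50  34 199 245]
 [235 237 242 251 209  55  50  52  36 183 160]
 [143 120 134 121 104  45  51  53  42 134 163]
 [111 181 128 103  87  46  54  54  43 144 207]
 [198 178  98 103  90  49  52  53  41  86 128]
 [193 201 160 102  84  43  45  45  33 140 158]
 [101 134 165 200 139  37  29 125 122 188 135]
 [ 99 104 106 109 134 197 235 190 100 142 133]
 [102 106 106 103 103 114 109  99 132 139 134]
 [108 107 107 106 104 108 126 134 134 139 134]]
```

Both heads appear at the row predicted for z = 0.160 (long row 150, short row 137), so they are level and 55 mm above the rims. Before handing in, a quick check that nothing else moved.

Run:
```python
from h import *
for a,b,L in(("pics/top0.npy","pics/t9.npy",dict(tumbler=(92,157,36,36),tub=(134,103,34,36),mic=(270,178,26,40),battery=(276,118,20,28),handheld=(276,84,28,32),mug=(412,154,62,38),driver=(306,190,80,34))),("pics/side0.npy","pics/s9.npy",dict(tumbler=(172,122,32,48),tub=(228,140,14,30),handheld=(328,152,30,58),battery=(308,194,28,24)))):
    A0=np.load(a)[:,:,::-1].copy();B0=np.load(b)[:,:,::-1].copy()
    for n,(x,y,w,h) in L.items():
        m=cv2.matchTemplate(B0[y-6:y+h+6,x-6:x+w+6],A0[y:y+h,x:x+w],cv2.TM_CCOEFF_NORMED);_,v,_,l=cv2.minMaxLoc(m);print(a[5:8],n,round(v,3),l[0]-6,l[1]-6)
```

```text
top tumbler 0.332 0 0
top tub 0.211 -6 -5
top mic 0.999 0 0
top battery 0.999 0 0
top handheld 0.999 0 0
top mug 0.998 0 0
top driver 0.999 0 0
sid tumbler 0.885 0 0
sid tub 0.997 0 0
sid handheld 1.0 0 0
sid battery 1.0 0 0
```

```bash
python3 -c "
from plant import ctrl
print(ctrl.sign_off())"
```

```text
the job is handed in; nothing more can be done
None
```

Both antennas stand in the caddy, heads level about 55 mm above the rims: long in the deep -y tube, short in the middle-depth +y tube. The short one first caught the rim at about 45 N, then was let slide the last ~20 mm instead of being felt to the bottom, and no bystander shift showed in the images (tub and tumbler checked from the side only).

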